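# Load a scan paddle under the spring flap of a gel scanner

### The job

Load the white scan paddle into the grey gel scanner: holding it by its blue handle, lift the orange lip of the scanner's spring-closed flap with the paddle's nose, keep the flap open with the paddle while you carry it in level, and lay its plate on the floor inside with the handle in the notch of the front wall. Still holding it, slide it straight forward until its nose has pushed the sprung plate of the hidden stop fully home, then let go and withdraw, leaving the flap shut over it. Do not disturb the bottle, beaker or green box.

Things in the scene. Friction and masses are not known exactly. Their poses are not given: they have to be found in the camera images.
- plate_mid (a point): centre of the plate of the loose scan paddle, 6 mm above its underside. White plate 80 (x) x 120 (y) x 12 mm with orange patches. x points to its nose (blue stripe by the edge 40 mm ahead), z up. A straight blue handle bar, 16 mm wide (y), runs back from the plate to 155 mm behind this point; it lies between 10 and 34 mm above the paddle's underside. About 0.22 kg in all, lying flat.
- handle_grip (a point): centre of the handle bar, 17 mm from its rear end, 22 mm above the paddle's underside, 138 mm behind plate_mid; axes as plate_mid. Grip the bar here across its 16 mm: when loaded, the handle stays outside the scanner.
- scanner: grey gel scanner fixed to the bench: box 166 (x) x 164 (y) x 52 mm, walls 6 mm, floor 8 mm above the bench; origin at the centre of its underside, z up. -x is its front, with a notch 40 mm wide cut mid-wall down to the floor for the handle. The flap closes the top from the front to 17 mm past the origin, then a fixed grey hood. Under the hood, unseen, stands a stop (see seat).
- flap (a joint): opening angle of the scanner's flap, rad: 0 shut, grows as the lip rises, at most 2.1. Black panel, 6 mm thick, 164 mm wide, hinged at the hood's front edge, on a cross-wise line 52 mm above the bench and 17 mm to +x of the scanner's origin; spring and weight always swing it shut (under 1 N at the lip). Opens upwards only. Pushed end-on at a small angle it jams: lift it well up first.
- flap_lip (a point): middle of the underside of the orange lip, the flap's front strip, which overhangs the scanner's front wall by 18 mm (this point is 9 mm in front of the wall, 109 mm from the hinge; 52 mm above the bench when shut).
- seat (a joint): how far the hidden stop's sprung plate is pushed to the scanner's +x, m: 0 free, 0.008 home on its solid end. Plate 100 mm wide, 28 mm high, on the scanner's floor; its free face looks to the front and lies 23 to 48 mm to +x of the scanner's origin, differently each time: find it by feel, stop at about 10 N (rammed, the paddle springs back). Spring under 0.5 N: a paddle left there stays.
- bottle: bystander: glass reagent bottle with blue cap, 70 mm diameter, 160 mm tall, origin at the centre of its underside
- beaker: bystander: clear plastic beaker, 70 mm diameter, 90 mm tall, origin at the centre of its underside
- tipbox: bystander: green box 70 x 80 x 55 mm, origin at the centre of its underside
Not all that is in view belongs to the job. What is shaped like the part that bears plate_mid but brown or red is not meant.

How it is judged:
By the outcome, as a careful person would: the job done as asked, in the order asked, and still so for the second after the job is handed in, with the robot touching nothing.
It also fails if it takes over 46 s, if anything falls off the work surface, if the arm or the gripper's body presses on something with over 40 N, if the wrist force passes 120 N, or if a joint passes its speed limit or range.

### The arm

A 6-joint arm with a two-finger parallel gripper is mounted at the origin on the work surface. World frame = base frame: x ahead of the robot, y to its left, z up, the work surface at z = 0. Lengths are in m, angles in rad, forces in N, time in s.
With the tool pointing down it reaches from about 0.3 to 0.875 m from the base axis. Payload 6.4 kg.
Tool frame: the origin (TCP) lies midway between the tips of the shut fingers; the grasp point (between the pads) lies 19 mm behind it (ctrl.pinch_z is the distance from the TCP to the grasp point, in m); z points along the fingers, y is the line along which they close (so a half turn about z gives the same grasp; the last joint's range is limited). The gripper opens to 85 mm and grips with 20 to 120 N. Pads are 22 mm wide; open, the fingers measure 114 mm over their backs; the gripper's body (76 mm by 85 mm) begins 54 mm behind the grasp point. The pads swing forward as they close: fully open they stand 13 mm farther back than shut.
Start: joints at [0.983, 0.181, 1.607, -0, 1.354, -0.206], TCP at [0.214, 0.534, 0.231] pointing down, gripper open.
Joint ranges: [-2.99, 2.99], [-0.89, 2.07], [0.3, 2.58], [-1.14, 4.28], [0, 2.63], [-3.12, 3.12]. Speed limits (rad/s): [2.57, 2.57, 3.01, 3.14, 3.14, 3.14].

### API

Orientations are given as a unit quaternion [w, x, y, z].
In Python, from bench import ctrl gives the robot as it stands.
- The arm moves only by the tool apply_moves, never from a script. Its argument "moves" is a list of rows, each an object with "jaw": the opening, from 0 (shut) to 1 (fully open); "offset": the shift along the tool's x, y, z in mm, a list of three; "rot": the turn, a rotation vector about the tool's x, y, z in degrees, a list of three. In form: [{"jaw": jaw, "offset": [dx, dy, dz], "rot": [ax, ay, az]}, ...]. A call has exactly 5 rows; each row shifts and turns the commanded pose from where the row before left it, along the tool's axes as they then stand; what a row does not reach is not made up. A row lasts 1/8 s, in which the tool goes at most 62.5 mm and 10.7 degrees, less where a joint would pass 70% of its speed; a pose out of reach is approached as far as the arm can. A call is refused whole if a number of a shift passes 62.5 or a number of a turn 10.7, either way. A call with a gripper value outside its range is refused whole. The fingers move at their own pace and stop on an object; the grip force is fixed at half the most. Time passes only in rows, so rows that do not move let the fingers close, or fill a call up. It gives the time, the measured TCP pose, the force, the opening and the grip force at its end, in the units of the state.
- ctrl.get_obs(): the state, without advancing time (a new reading comes with each control period).
- ctrl.camera(name): name is "scene" or "top"; returns (picture, depth): 480x640x3 uint8, red, green, blue; 480x640 float32, m along the optical axis (not along the pixel's ray), 0 where there is no reading.
- ctrl.camera_params(name): a dict with "K" (3x3 intrinsics, pixels), "cam_to_world" (4x4, takes a point from camera to world coordinates). Camera axes: x right, y down, z forward; pixel columns grow to the right and rows downward; lengths in m; the calibration is good to about 2 mm. A picture is of the moment at which its call begins. camera_params takes no time and is no camera call.
- ctrl.hand_in(): hands the job in; it is judged then, once.
Trained networks look in the newest picture that a camera, given by its name, has taken for a name from the list of things; names that differ only in an ending like _2 or _b are one class to them, and where a whole thing is asked for, a point or a joint stands for the part that bears it (a point fixed in the world has none). Each returns a list of dicts, best first, with "score" (0 to 1); they miss things now and then, are a little off and sometimes report something else, mostly with a low value. They report only what shows in the picture. A call takes as long as a camera call. They do not tell look-alikes from the thing itself.
- ctrl.outline_of(camera, target): "region" (480x640 bool, what is visible of it) and "position" ([column, row] in pixels, amid what is visible of it).
The state is a dict: "time_s": time; "q": joint angles; "dq": joint speeds; "joint_efforts": joint torques, N m; "eef_pos": TCP position; "eef_rot": TCP orientation; "wrist_force": force on the tool from outside, world axes, zero at the start; "torque": the same for the moment, N m; "opening": opening from 0.0 (shut) to 1.0 (fully open); "grasp_force": force on a finger pad.
Only numpy, scipy, OpenCV 4.12 (cv2) and the standard library are available. Lean on these libraries where they do the work, as an engineer would, in place of code of your own. Each camera call takes 0.05 s, during which the arm holds its last target. There are 200 camera calls.

## Working session

There is one attempt and no reset: what is moved stays moved. The work goes in short steps, Python scripts to look and compute and a tool call to move; the robot and the scene stay as the last step left them, time stands still between calls to the robot, and variables do not carry over. Pictures are saved under pics/ and viewed, at most 10 in all, crops included, and the job is handed in when it is done.

Besides the shell and the picture viewer there is one more tool, called in YAML: its name, and indented under it one key for each argument. apply_moves: Moves the arm, as the interface text tells. Its arguments: {"type":"object","properties":{"moves":{"type":"array"}},"required":["moves"]}

```bash
ls; mkdir -p pics; cat > h.py <<'E'
import numpy as np, cv2
from bench import ctrl
def look(cam,fn=None):
    im,d=ctrl.camera(cam)
    if fn: cv2.imwrite(fn,im[:,:,::-1])
    return im,d
def pts(cam,d,mask):
    p=ctrl.camera_params(cam);K=p["K"];T=np.array(p["cam_to_world"])
    v,u=np.nonzero(mask&(d>0));z=d[v,u]
    c=np.stack([(u-K[0][2])*z/K[0][0],(v-K[1][2])*z/K[1][1],z],1)
    return c@T[:3,:3].T+T[:3,3]
E
python3 - <<'E'
from h import *
o=ctrl.get_obs();print({k:np.round(v,3) for k,v in o.items()})
for cam in("top","scene"):
    im,d=look(cam,f"pics/{cam}0.png")
    for t in("plate_mid","scanner","flap","flap_lip","bottle","beaker","tipbox"):
        for r in ctrl.outline_of(cam,t)[:3]:
            P=pts(cam,d,r["region"])
            print(cam,t,round(r["score"],2),np.round(r["position"]),r["region"].sum(),np.round(np.median(P,0),3) if len(P) else None, np.round(np.percentile(P,[2,98],axis=0),3).tolist() if len(P) else None)
E
```

```text
pics
{'time_s': np.float64(0.0), 'q': array([ 0.983,  0.182,  1.608,  0.   ,  1.354, -0.206]), 'dq': array([ 0.001, -0.   , -0.001, -0.002, -0.001,  0.001]), 'joint_efforts': array([-4.0000e-03, -4.4488e+01, -3.5133e+01, -1.0000e-03,  9.0000e-03,
        0.0000e+00]), 'eef_pos': array([0.214, 0.533, 0.23 ]), 'eef_rot': array([-0.   ,  0.19 ,  0.982, -0.001]), 'wrist_force': array([ 0.196, -0.265, -0.443]), 'torque': array([0.045, 0.006, 0.016]), 'grasp_force': np.float64(0.0), 'opening': np.float64(0.996)}
top plate_mid 0.95 [208. 248.] 2352 [0.491 0.193 0.013] [[0.439, 0.146, 0.004], [0.554, 0.327, 0.037]]
top plate_mid 0.78 [409. 367.] 2708 [ 0.252 -0.258  0.013] [[0.199, -0.329, 0.001], [0.378, -0.211, 0.036]]
top plate_mid 0.7 [369. 150.] 2162 [ 0.749 -0.166  0.012] [[0.681, -0.26, 0.002], [0.837, -0.097, 0.036]]
top scanner 0.77 [340. 249.] 6505 [ 0.505 -0.107  0.058] [[0.429, -0.195, 0.022], [0.589, -0.019, 0.063]]
top flap 0.73 [328. 243.] 3814 [ 0.509 -0.073  0.058] [[0.433, -0.128, 0.053], [0.589, -0.018, 0.063]]
top flap_lip 0.57 [326. 246.] 3926 [ 0.508 -0.072  0.058] [[0.
[... 800 characters left out ...]
.] 5007 [ 0.53  -0.117  0.058] [[0.434, -0.2, 0.003], [0.596, -0.02, 0.062]]
scene flap 0.91 [310. 255.] 2436 [ 0.518 -0.076  0.058] [[0.436, -0.128, 0.054], [0.593, -0.019, 0.062]]
scene flap_lip 0.64 [309. 256.] 2580 [ 0.519 -0.074  0.058] [[0.433, -0.129, 0.047], [0.594, -0.017, 0.062]]
scene bottle 0.8 [472. 255.] 1288 [0.74  0.26  0.099] [[0.704, 0.243, 0.009], [0.764, 0.293, 0.162]]
scene bottle 0.49 [389. 217.] 1365 [0.5   0.194 0.013] [[0.445, 0.144, 0.005], [0.558, 0.328, 0.037]]
scene beaker 0.72 [430. 292.] 1023 [0.753 0.116 0.058] [[0.723, 0.08, 0.002], [0.787, 0.144, 0.092]]
scene tipbox 0.81 [169. 333.] 1332 [ 0.523 -0.451  0.054] [[0.477, -0.495, 0.01], [0.557, -0.407, 0.058]]
```

View pics/top0.png

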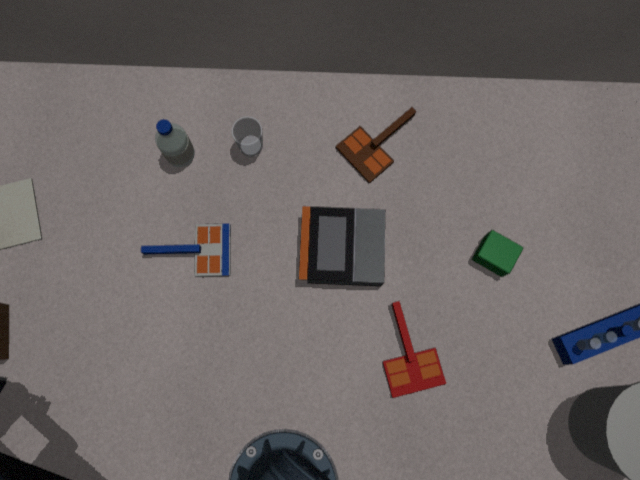

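View pics/scene0.png

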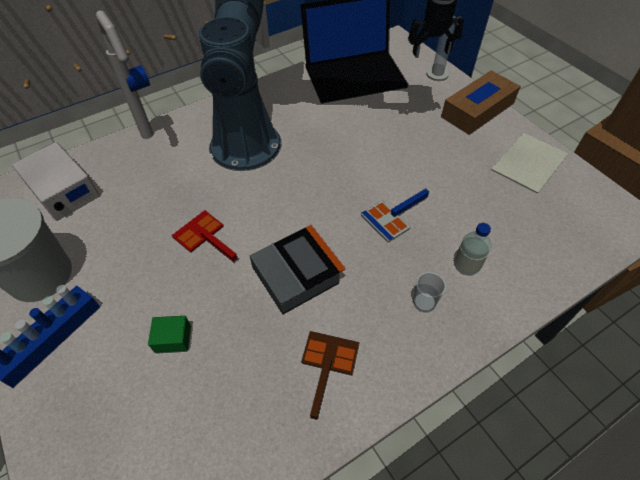

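The white paddle is at about (208,248) in the top view, handle to the left (+y), nose stripe at column 228. The scanner is at (342,247), with its orange lip at column 305 facing the paddle. The brown and red look-alikes are elsewhere. Next I fit the poses.

```bash
cat >> h.py <<'E'
def rect(P):
    c,s,a=cv2.minAreaRect((P[:,:2]*1000).astype(np.float32)); return np.round(c,1),np.round(s,1),round(a,2)
def paddle(cam,d,near=None):
    best=None
    for r in ctrl.outline_of(cam,"plate_mid"):
        P=pts(cam,d,r["region"])
        if len(P)<100: continue
        m=np.median(P,0)
        if near is None or np.linalg.norm(m[:2]-near)<.12: best=P;break
    return best
E
python3 - <<'E'
from h import *
for cam in("top","scene"):
    im,d=look(cam)
    hsv=cv2.cvtColor(im,cv2.COLOR_RGB2HSV)
    P=paddle(cam,d,np.array([.5,.195]))
    pl=P[(P[:,2]<.018)&(P[:,2]>.007)&(P[:,1]<.235)]; hd=P[(P[:,2]>.028)]
    print(cam,"plate",rect(pl),"z",np.median(pl[:,2]),"handle",rect(hd),np.median(hd[:,2]), np.median(hd,0),hd[:,1].min(),hd[:,1].max())
    # handle line fit
    k=np.polyfit(hd[:,1],hd[:,0],1);print("hline x=",k)
    allm=np.ones(d.shape,bool);Q=pts(cam,d,allm)
    S=Q[(Q[:,2]>.05)&(Q[:,2]<.066)&(abs(Q[:,0]-.51)<.13)&(abs(Q[:,1]+.105)<.13)]
    print("scanner top",rect(S),np.median(S[:,2]),np.percentile(S,[1,99],axis=0).round(4).tolist())
    m=(hsv[...,0]>3)&(hsv[...,0]<20)&(hsv[...,1]>150)
    A=pts(cam,d,m);A=A[(A[:,2]>.05)&(A[:,2]<.066)&(abs(A[:,0]-.51)<.13)&(abs(A[:,1]+.105)<.13)]
    print("lip",rect(A),np.median(A,0))
E
```

```text
top plate (array([496.4, 186.7]), array([121. ,  83.9]), 2.96) z 0.012195385834564476 handle (array([490.8, 274.5]), array([ 17.5, 129.8]), 4.05) 0.033756662895768175 [0.49031183 0.27412948 0.03375666] 0.2094341512013595 0.3392387647160917
hline x= [-0.06403706  0.50804563]
scanner top (array([ 510.9, -106.7]), array([184.4, 165.7]), 89.83) 0.0578178241995051 [[0.4295, -0.1964, 0.0519], [0.5908, -0.0165, 0.0637]]
lip (array([510.2, -24.6]), array([ 19. , 161.2]), 89.88) [ 0.50591009 -0.02471089  0.05737352]
scene plate (array([498.5, 187.6]), array([123.9,  90.8]), 3.52) z 0.01237624135533022 handle (array([493.8, 273.2]), array([ 21. , 133.4]), 2.62) 0.033906113085183986 [0.49482662 0.27040978 0.03390611] 0.20652978437270436 0.3396378220676008
hline x= [-0.05679261  0.50994797]
scanner top (array([ 513.1, -107.3]), array([186. , 167.1]), 89.69) 0.05811623766348145 [[0.4325, -0.199, 0.0526], [0.5951, -0.0181, 0.0624]]
lip (array([514.3, -34.2]), array([163.2,  42.6]), 3.08) [ 0.51719069 -0.02686768  0.05783575]
```

```bash
cat > plan.py <<'E'
import sys,numpy as np
from scipy.spatial.transform import Rotation as R
from bench import ctrl
def pose():
    o=ctrl.get_obs();w,x,y,z=o["eef_rot"];return np.array(o["eef_pos"]),R.from_quat([x,y,z,w]),o
def down(yaw): # tool z down, tool y at world angle yaw (deg)
    a=np.radians(yaw);y=np.array([np.cos(a),np.sin(a),0]);z=np.array([0,0,-1.]);return R.from_matrix(np.stack([np.cross(y,z),y,z],1))
def plan(p1,R1,n,start=None):
    p,r=start or pose()[:2]; p1=np.array(p1)
    rv=(r.inv()*R1).as_rotvec(); s=R.from_rotvec(rv/n)
    for i in range(n):
        print("off",np.round(r.inv().apply((p1-p)/(n-i))*1000,1),"rot",np.round(np.degrees(rv/n),2))
        p=p+(p1-p)/(n-i); r=r*s
    return p,r
if __name__=="__main__":
    x,y,z,yaw,n=map(float,sys.argv[1:6]); plan([x,y,z],down(yaw),int(n))
E
python3 plan.py .489 .324 .08 3.45 8
```

```text
off [-41.6 -11.5  18.9] rot [-0.    0.    8.08]
off [-42.8  -5.5  18.9] rot [-0.    0.    8.08]
off [-43.2   0.5  18.9] rot [-0.    0.    8.08]
off [-42.7   6.6  18.9] rot [-0.    0.    8.08]
off [-41.3  12.5  18.9] rot [-0.    0.    8.08]
off [-39.2  18.2  18.9] rot [-0.    0.    8.08]
off [-36.2  23.6  18.9] rot [-0.    0.    8.08]
off [-32.5  28.4  18.9] rot [-0.    0.    8.08]
```

apply_moves:
  moves:
    - {"jaw": 1,"offset": [-41.6,-11.5,18.9],"rot": [0,0,8.1]}
    - {"jaw": 1,"offset": [-42.8,-5.5,18.9],"rot": [0,0,8.1]}
    - {"jaw": 1,"offset": [-43.2,0.5,18.9],"rot": [0,0,8.1]}
    - {"jaw": 1,"offset": [-42.7,6.6,18.9],"rot": [0,0,8.1]}
    - {"jaw": 1,"offset": [-41.3,12.5,18.9],"rot": [0,0,8.1]}

```text
time_s: 1.62
eef_pos: [0.3869, 0.4017, 0.1364]
eef_rot: [0.0, 0.52, 0.854, 0.0]
wrist_force: [0.3, -0.0, -0.9]
opening: 1.001
grasp_force: 0.0
```

apply_moves:
  moves:
    - {"jaw": 1,"offset": [-39.2,18.2,18.9],"rot": [0,0,8.1]}
    - {"jaw": 1,"offset": [-36.2,23.6,18.9],"rot": [0,0,8.1]}
    - {"jaw": 1,"offset": [-32.5,28.4,18.9],"rot": [0,0,8.1]}
    - {"jaw": 0.6,"offset": [0,0,0],"rot": [0,0,0]}
    - {"jaw": 0.6,"offset": [0,0,0],"rot": [0,0,0]}

```text
time_s: 2.25
eef_pos: [0.4884, 0.324, 0.0801]
eef_rot: [-0.0, 0.686, 0.728, -0.0]
wrist_force: [-0.7, 0.0, 0.2]
opening: 0.609
grasp_force: 0.0
```

```bash
python3 - <<'E'
from h import *
from plan import *
p,r,o=pose();print(p.round(4),r.as_matrix().round(3).tolist(),o["opening"],o["time_s"])
for cam in("top","scene"):
    im,d=look(cam,f"pics/{cam}1.png")
    Q=pts(cam,d,np.ones(d.shape,bool))
    hd=Q[(Q[:,2]>.028)&(Q[:,2]<.037)&(abs(Q[:,0]-.49)<.03)&(Q[:,1]>.22)&(Q[:,1]<.35)]
    print(cam,len(hd),np.polyfit(hd[:,1],hd[:,0],1),hd[:,1].min(),hd[:,1].max())
plan([.489,.324,.005],down(3.45),2)
E
```

```text
[0.4884 0.324  0.0801] [[-0.059, 0.998, -0.001], [0.998, 0.059, 0.0], [0.0, -0.001, -1.0]] 0.6094704672718859 2.25
top 374 [-0.06343545  0.50808477] 0.2200114200839159 0.34043364703029977
scene 196 [-0.05909364  0.51047103] 0.2218156988724193 0.3379736633048816
off [-0.4  0.4 37.8] rot [ 0.01 -0.01 -0.01]
off [-0.4  0.4 37.8] rot [ 0.01 -0.01 -0.01]
```

apply_moves:
  moves:
    - {"jaw": 0.6,"offset": [0,0.5,38],"rot": [0,0,0]}
    - {"jaw": 0.6,"offset": [0,0,37],"rot": [0,0,0]}
    - {"jaw": 0,"offset": [0,0,0],"rot": [0,0,0]}
    - {"jaw": 0,"offset": [0,0,0],"rot": [0,0,0]}
    - {"jaw": 0,"offset": [0,0,0],"rot": [0,0,0]}

```text
time_s: 2.98
eef_pos: [0.4902, 0.3248, 0.007]
eef_rot: [0.0, 0.686, 0.727, 0.001]
wrist_force: [-0.8, 0.5, -0.7]
opening: 0.173
grasp_force: 60.7
```

apply_moves:
  moves:
    - {"jaw": 0,"offset": [0,0,-5],"rot": [0,0,0]}
    - {"jaw": 0,"offset": [0,0,-10],"rot": [0,0,0]}
    - {"jaw": 0,"offset": [0,0,-10],"rot": [0,0,0]}
    - {"jaw": 0,"offset": [0,0,-5],"rot": [0,0,0]}
    - {"jaw": 0,"offset": [0,0,0],"rot": [0,0,0]}

```text
time_s: 3.6
eef_pos: [0.4897, 0.324, 0.0358]
eef_rot: [0.0, 0.686, 0.727, 0.001]
wrist_force: [-0.8, -0.5, -2.1]
opening: 0.178
grasp_force: 60.5
```

```bash
cat >> h.py <<'E'
def plate(cam,zlo,zhi,box,fn=None):
    """white/orange plate surface: fit plane; return centre/yaw via rect and slope along y"""
    im,d=look(cam,fn); Q=pts(cam,d,np.ones(d.shape,bool))
    x0,x1,y0,y1=box
    S=Q[(Q[:,2]>zlo)&(Q[:,2]<zhi)&(Q[:,0]>x0)&(Q[:,0]<x1)&(Q[:,1]>y0)&(Q[:,1]<y1)]
    A=np.c_[S[:,:2],np.ones(len(S))]
    w=np.ones(len(S),bool)
    for _ in range(6):
        k=np.linalg.lstsq(A[w],S[w,2],rcond=None)[0]; w=abs(A@k-S[:,2])<.003
    print(cam,len(S),w.sum(),"slopes dz/dx,dz/dy deg",np.degrees(k[:2]).round(2),"rect",rect(S[w]),"zmed",np.median(S[w,2]).round(4))
    return Q,S[w]
E
python3 - <<'E'
from h import *
o=ctrl.get_obs();print(o["eef_pos"].round(4),o["wrist_force"].round(2),o["torque"].round(3))
for c in("top","scene"): plate(c,.02,.065,(.42,.57,.13,.215))
E
```

```text
[0.4897 0.324  0.0358] [-0.83 -0.51 -2.14] [0.287 0.072 0.015]
top 1746 1291 slopes dz/dx,dz/dy deg [0.06 0.32] rect (array([496.8, 180. ]), array([120.8,  74.3]), 2.21) zmed 0.0404
scene 1037 801 slopes dz/dx,dz/dy deg [-0.21  0.8 ] rect (array([498.8, 179.3]), array([121.7,  75.4]), 2.72) zmed 0.0404
```

```bash
python3 plan.py .512 .199 .036 -.2 5
```

```text
off [-25.2   3.1  -0.2] rot [-0.   0.   0.7]
off [-25.1   3.5  -0.2] rot [-0.   0.   0.7]
off [-25.1   3.8  -0.2] rot [-0.   0.   0.7]
off [-25.    4.1  -0.2] rot [-0.   0.   0.7]
off [-25.    4.4  -0.2] rot [-0.   0.   0.7]
```

apply_moves:
  moves:
    - {"jaw": 0,"offset": [-25,3,0],"rot": [0,0,0.7]}
    - {"jaw": 0,"offset": [-30,3.5,0],"rot": [0,0,0.7]}
    - {"jaw": 0,"offset": [-35,4.5,0],"rot": [0,0,0.7]}
    - {"jaw": 0,"offset": [-25,5,0],"rot": [0,0,0.7]}
    - {"jaw": 0,"offset": [-10,3,0],"rot": [0,0,0.7]}

```text
time_s: 4.32
eef_pos: [0.5127, 0.1984, 0.0347]
eef_rot: [-0.0, 0.709, 0.705, -0.0]
wrist_force: [-0.3, 0.9, -2.2]
opening: 0.174
grasp_force: 60.5
```

```bash
python3 - <<'E'
from h import *
o=ctrl.get_obs();print(o["eef_pos"].round(4),o["eef_rot"].round(4),o["wrist_force"].round(2),o["torque"].round(3))
for c in("top","scene"):
    Q,S=plate(c,.03,.05,(.42,.6,.0,.088))
    m=abs(S[:,0]-.512)<.045
    print("nose y",np.percentile(S[m,1],[0.5,1,3]).round(4),"x rng",np.percentile(S[:,0],[1,99]).round(4))
    L=Q[(Q[:,2]>.05)&(Q[:,2]<.066)&(abs(Q[:,0]-.51)<.06)&(Q[:,1]<0)&(Q[:,1]>-.05)]
    print("lip y",np.percentile(L[:,1],[97,99,99.5]).round(4))
E
```

```text
[0.5127 0.1984 0.0347] [-3.000e-04  7.090e-01  7.053e-01 -4.000e-04] [-0.35  0.87 -2.19] [ 0.316 -0.031  0.006]
top 1662 1275 slopes dz/dx,dz/dy deg [-0.13  0.24] rect (array([510.6,  53.3]), array([ 69.7, 120. ]), 89.73) zmed 0.0397
nose y [0.0189 0.0192 0.0205] x rng [0.4519 0.5694]
lip y [-0.0158 -0.015  -0.0148]
scene 1071 888 slopes dz/dx,dz/dy deg [-0.14  0.14] rect (array([514.1,  52. ]), array([ 71.8, 121.5]), 89.91) zmed 0.0399
nose y [0.0166 0.017  0.0183] x rng [0.4549 0.5729]
lip y [-0.0168 -0.0157 -0.0156]
```

apply_moves:
  moves:
    - {"jaw": 0,"offset": [-18,0,0],"rot": [0,0,0]}
    - {"jaw": 0,"offset": [-18,0,0],"rot": [0,0,0]}
    - {"jaw": 0,"offset": [-8,0,0],"rot": [0,0,0]}
    - {"jaw": 0,"offset": [0,0,-5],"rot": [0,0,0]}
    - {"jaw": 0,"offset": [0,0,-8],"rot": [0,0,0]}

```text
time_s: 5.05
eef_pos: [0.5126, 0.1557, 0.0485]
eef_rot: [-0.0, 0.708, 0.706, -0.0]
wrist_force: [-0.0, -0.7, -3.8]
opening: 0.178
grasp_force: 60.4
```

apply_moves:
  moves:
    - {"jaw": 0,"offset": [0,0,-8],"rot": [0,0,0]}
    - {"jaw": 0,"offset": [0,0,-8],"rot": [0,0,0]}
    - {"jaw": 0,"offset": [0,0,-8],"rot": [0,0,0]}
    - {"jaw": 0,"offset": [0,0,-6],"rot": [0,0,0]}
    - {"jaw": 0,"offset": [0,0,0],"rot": [0,0,0]}

```text
time_s: 5.68
eef_pos: [0.513, 0.1558, 0.0787]
eef_rot: [0.0, 0.708, 0.706, 0.001]
wrist_force: [-0.5, 1.1, -3.2]
opening: 0.18
grasp_force: 60.4
```

```bash
python3 - <<'E'
from h import *
o=ctrl.get_obs();print(o["eef_pos"].round(4),o["eef_rot"].round(4),o["wrist_force"].round(2),o["torque"].round(3))
z=o["eef_pos"][2]+.005
for c in("top","scene"):
    Q,S=plate(c,z-.01,z+.01,(.42,.6,-.01,.045),f"pics/{c}2.png")
a=cv2.imread("pics/scene2.png")[130:370,180:500];b=cv2.imread("pics/top2.png")[130:330,180:480]
cv2.imwrite("pics/c2.png",cv2.resize(a,None,fx=2.2,fy=2.2))
E
```

```text
[0.513  0.1558 0.0787] [2.000e-04 7.082e-01 7.060e-01 5.000e-04] [-0.52  1.12 -3.19] [ 0.522 -0.048  0.017]
top 1399 1102 slopes dz/dx,dz/dy deg [-0.32  0.85] rect (array([511.5,  17.5]), array([120.6,  54.8]), 0.08) zmed 0.083
scene 846 735 slopes dz/dx,dz/dy deg [0.29 0.29] rect (array([514.4,  17.5]), array([121.7,  54.8]), 0.06) zmed 0.0831
```

View pics/c2.png

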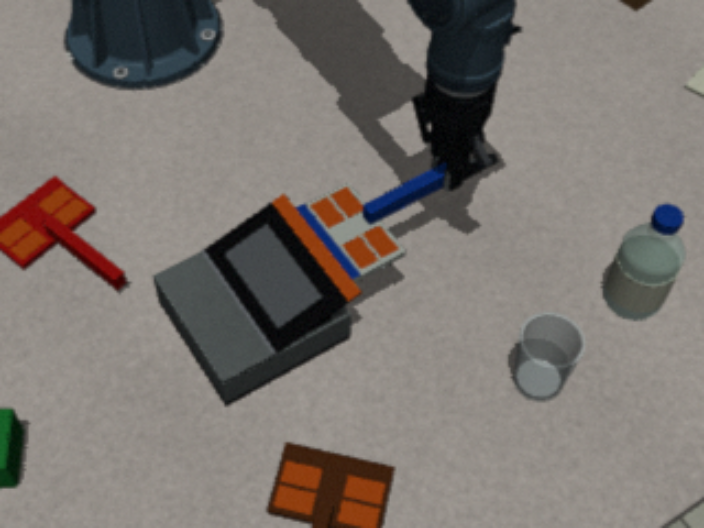

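The crop shows the flap lifted on the paddle's nose, the lip running from (285,200) to (355,290), with the paddle level and square. I go on up and forward.

apply_moves:
  moves:
    - {"jaw": 0,"offset": [-3,0,-12],"rot": [0,0,0]}
    - {"jaw": 0,"offset": [-6,0,-12],"rot": [0,0,0]}
    - {"jaw": 0,"offset": [-10,0,-10],"rot": [0,0,0]}
    - {"jaw": 0,"offset": [-10,0,-8],"rot": [0,0,0]}
    - {"jaw": 0,"offset": [-12,0,-4],"rot": [0,0,0]}

```text
time_s: 6.4
eef_pos: [0.513, 0.1138, 0.125]
eef_rot: [0.0, 0.708, 0.706, 0.0]
wrist_force: [-0.2, 1.2, -2.2]
opening: 0.178
grasp_force: 60.5
```

apply_moves:
  moves:
    - {"jaw": 0,"offset": [-14,0,0],"rot": [0,0,0]}
    - {"jaw": 0,"offset": [-14,0,0],"rot": [0,0,0]}
    - {"jaw": 0,"offset": [-14,0,0],"rot": [0,0,0]}
    - {"jaw": 0,"offset": [-12,0,0],"rot": [0,0,0]}
    - {"jaw": 0,"offset": [0,0,0],"rot": [0,0,0]}

```text
time_s: 7.02
eef_pos: [0.5123, 0.0596, 0.124]
eef_rot: [-0.0, 0.709, 0.706, -0.0]
wrist_force: [-0.7, 2.2, -1.7]
opening: 0.177
grasp_force: 60.6
```

```bash
python3 - <<'E'
from h import *
o=ctrl.get_obs();print(o["eef_pos"].round(4),o["eef_rot"].round(4),o["wrist_force"].round(2),o["torque"].round(3))
z=o["eef_pos"][2]+.005
for c in("top","scene"):
    Q,S=plate(c,z-.012,z+.012,(.42,.6,-.13,-.05),f"pics/{c}3.png")
    print(np.percentile(S[:,1],[.5,2,98,99.5]).round(4))
    L=Q[(Q[:,2]>.05)&(Q[:,2]<.062)&(abs(Q[:,0]-.51)<.1)&(Q[:,1]<-.13)&(Q[:,1]>-.25)]
    print("hood",rect(L),np.percentile(L[:,1],[1,99]).round(4))
a=cv2.imread("pics/scene3.png")[130:370,180:500]
cv2.imwrite("pics/c3.png",cv2.resize(a,None,fx=2.2,fy=2.2))
E
```

```text
[0.5123 0.0596 0.124 ] [-1.000e-04  7.087e-01  7.055e-01 -1.000e-04] [-0.7   2.21 -1.73] [ 0.554  0.062 -0.01 ]
top 1903 1500 slopes dz/dx,dz/dy deg [-0.29 -0.07] rect (array([506.1, -88.7]), array([154.5,  77.3]), 0.0) zmed 0.1288
[-0.1267 -0.123  -0.0518 -0.0503]
hood (array([ 510.4, -167.6]), array([ 64.9, 166. ]), 87.99) [-0.1979 -0.1379]
scene 1186 868 slopes dz/dx,dz/dy deg [ 0.08 -0.16] rect (array([513.8, -89.8]), array([ 79.1, 164.9]), 89.56) zmed 0.1292
[-0.1281 -0.1273 -0.0513 -0.0505]
hood (array([ 512.2, -168. ]), array([167.1,  68. ]), 1.1) [-0.1997 -0.1373]
```

View pics/c3.png

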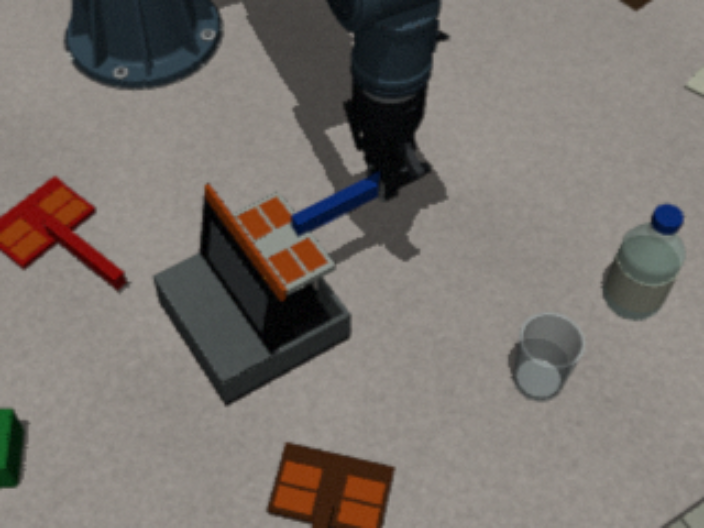

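The flap stands nearly upright against the nose at about (240,240) in the crop, with the plate level over the opening. Next: 5.5 mm forward, then down.

apply_moves:
  moves:
    - {"jaw": 0,"offset": [-5.5,0,0],"rot": [0,0,0]}
    - {"jaw": 0,"offset": [0,0,12],"rot": [0,0,0]}
    - {"jaw": 0,"offset": [0,0,15],"rot": [0,0,0]}
    - {"jaw": 0,"offset": [0,0,15],"rot": [0,0,0]}
    - {"jaw": 0,"offset": [0,0,8],"rot": [0,0,0]}

```text
time_s: 7.75
eef_pos: [0.5113, 0.0558, 0.0722]
eef_rot: [-0.001, 0.708, 0.706, -0.0]
wrist_force: [0.1, 5.5, -0.6]
opening: 0.176
grasp_force: 60.7
```

```bash
python3 - <<'E'
from h import *
o=ctrl.get_obs();print(o["eef_pos"].round(4),o["eef_rot"].round(4),o["wrist_force"].round(2),o["torque"].round(3))
z=o["eef_pos"][2]+.005
for c in("top","scene"):
    Q,S=plate(c,z-.008,z+.008,(.42,.6,-.11,-.02),f"pics/{c}4.png")
    m=(abs(S[:,0]-.512)>.02)&(abs(S[:,0]-.512)<.055)
    print("rear y",np.percentile(S[m,1],[97,99,99.5]).round(4))
    W=Q[(Q[:,2]>.046)&(Q[:,2]<.056)&(abs(Q[:,0]-.512)<.075)&(abs(Q[:,0]-.512)>.025)&(Q[:,1]>-.055)&(Q[:,1]<-.02)]
    print("wall",len(W),np.percentile(W[:,1],[2,50,98]).round(4) if len(W) else 0)
E
```

```text
[0.5113 0.0558 0.0722] [-1.300e-03  7.082e-01  7.060e-01 -5.000e-04] [ 0.11  5.55 -0.64] [ 1.042 -0.015 -0.123]
top 1287 1023 slopes dz/dx,dz/dy deg [-0.3  0.2] rect (array([509.5, -66.8]), array([ 59.7, 120.5]), 89.64) zmed 0.0772
rear y [-0.0459 -0.0443 -0.0442]
wall 114 [-0.0388 -0.0358 -0.0326]
scene 330 267 slopes dz/dx,dz/dy deg [-0.68 -0.18] rect (array([518.8, -51.2]), array([ 56.3, 127.3]), 73.91) zmed 0.0762
rear y [-0.0457 -0.0454 -0.0453]
wall 51 [-0.0415 -0.0361 -0.033 ]
```

apply_moves:
  moves:
    - {"jaw": 0,"offset": [3,0.5,0],"rot": [0,0,0]}
    - {"jaw": 0,"offset": [0,0,18],"rot": [0,0,0]}
    - {"jaw": 0,"offset": [0,0,22],"rot": [0,0,0]}
    - {"jaw": 0,"offset": [0,0,8],"rot": [0,0,0]}
    - {"jaw": 0,"offset": [0,0,0],"rot": [0,0,0]}

```text
time_s: 8.48
eef_pos: [0.5125, 0.0577, 0.0255]
eef_rot: [-0.0, 0.708, 0.706, -0.001]
wrist_force: [0.7, 0.2, -1.9]
opening: 0.171
grasp_force: 60.6
```

```bash
cat >> h.py <<'E'
def handle(c,zlo,zhi,y0,y1,fn=None):
    im,d=look(c,fn); Q=pts(c,d,np.ones(d.shape,bool))
    H=Q[(Q[:,2]>zlo)&(Q[:,2]<zhi)&(abs(Q[:,0]-.512)<.007)&(Q[:,1]>y0)&(Q[:,1]<y1)]
    if len(H)>10: k=np.polyfit(H[:,1],H[:,2],1); print(c,len(H),"handle pitch deg(+ = nose low)",np.degrees(k[0]).round(2),"z mid",np.median(H[:,2]).round(4))
    F=Q[(Q[:,2]>.045)&(Q[:,2]<.2)&(abs(Q[:,0]-.512)<.07)&(Q[:,1]>-.12)&(Q[:,1]<-.0)]
    i=F[:,1]>F[:,1].max()-.006
    print(c,"flap lip y,z",F[i,1].max().round(4),np.median(F[i,2]).round(4))
E
python3 - <<'E'
from h import *
o=ctrl.get_obs();print(o["eef_pos"].round(4),o["eef_rot"].round(4),o["wrist_force"].round(2),o["torque"].round(3))
for c in("top","scene"): handle(c,.035,.075,-.012,.035,f"pics/{c}5.png")
a=cv2.imread("pics/scene5.png")[130:370,180:500]
cv2.imwrite("pics/c5.png",cv2.resize(a,None,fx=2.2,fy=2.2))
E
```

```text
[0.5125 0.0577 0.0255] [-3.000e-04  7.082e-01  7.061e-01 -6.000e-04] [ 0.66  0.18 -1.95] [0.305 0.005 0.002]
top 98 handle pitch deg(+ = nose low) 3.02 z mid 0.0517
top flap lip y,z -0.001 0.0508
scene 74 handle pitch deg(+ = nose low) 0.62 z mid 0.0525
scene flap lip y,z -0.0006 0.0524
```

View pics/c5.png

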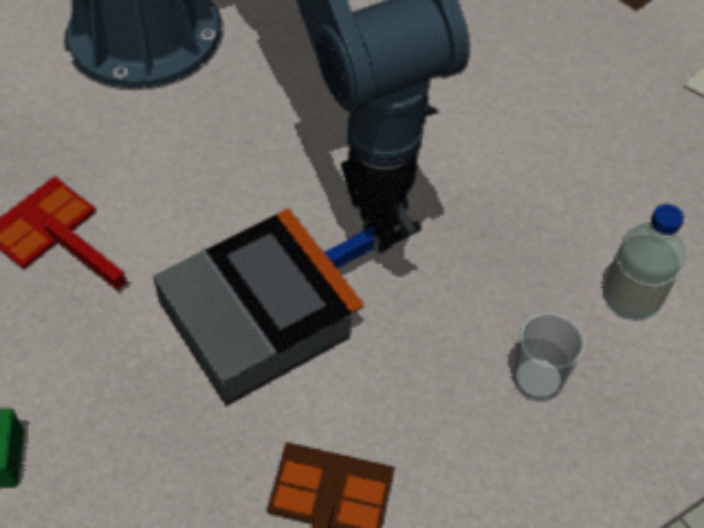

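The flap has come down over the plate, and the handle leaves through the notch at (350,245) in the crop. Next I lay the plate on the floor.

apply_moves:
  moves:
    - {"jaw": 0,"offset": [0,0,4],"rot": [0,0,0]}
    - {"jaw": 0,"offset": [0,0,3],"rot": [0,0,0]}
    - {"jaw": 0,"offset": [0,0,1.5],"rot": [0,0,0]}
    - {"jaw": 0,"offset": [0,0,1],"rot": [0,0,0]}
    - {"jaw": 0,"offset": [0,0,0],"rot": [0,0,0]}

```text
time_s: 9.2
eef_pos: [0.5131, 0.0581, 0.0168]
eef_rot: [0.0, 0.708, 0.706, 0.0]
wrist_force: [-0.7, 2.0, 0.6]
opening: 0.175
grasp_force: 60.9
```

apply_moves:
  moves:
    - {"jaw": 0,"offset": [0,0,1],"rot": [0,0,0]}
    - {"jaw": 0,"offset": [0,0,0],"rot": [0,0,0]}
    - {"jaw": 0,"offset": [0,0,1],"rot": [0,0,0]}
    - {"jaw": 0,"offset": [0,0,0],"rot": [0,0,0]}
    - {"jaw": 0,"offset": [0,0,0],"rot": [0,0,0]}

```text
time_s: 9.82
eef_pos: [0.5133, 0.0582, 0.0149]
eef_rot: [0.0, 0.708, 0.706, 0.0]
wrist_force: [0.1, 4.5, 5.1]
opening: 0.176
grasp_force: 61.5
```

```bash
python3 - <<'E'
from h import *
o=ctrl.get_obs();print(o["eef_pos"].round(4),o["eef_rot"].round(4),o["wrist_force"].round(2),o["torque"].round(3))
for c in("top","scene"): handle(c,.03,.06,-.012,.035)
E
```

```text
[0.5133 0.0582 0.0149] [3.000e-04 7.081e-01 7.061e-01 3.000e-04] [0.12 4.54 5.1 ] [-0.129  0.128 -0.103]
top 96 handle pitch deg(+ = nose low) -0.39 z mid 0.0422
top flap lip y,z -0.0013 0.0472
scene 71 handle pitch deg(+ = nose low) 0.99 z mid 0.0417
scene flap lip y,z -0.0151 0.0574
```

apply_moves:
  moves:
    - {"jaw": 0,"offset": [0,0,-1],"rot": [0,0,0]}
    - {"jaw": 0,"offset": [-4,0,0],"rot": [0,0,0]}
    - {"jaw": 0,"offset": [-5,0,0],"rot": [0,0,0]}
    - {"jaw": 0,"offset": [-5,0,0],"rot": [0,0,0]}
    - {"jaw": 0,"offset": [-4,0,0],"rot": [0,0,0]}

```text
time_s: 10.55
eef_pos: [0.5128, 0.0396, 0.0155]
eef_rot: [-0.0, 0.708, 0.706, -0.0]
wrist_force: [-0.2, 3.0, 2.7]
opening: 0.173
grasp_force: 61.3
```

apply_moves:
  moves:
    - {"jaw": 0,"offset": [-2,0,-0.3],"rot": [0,0,0]}
    - {"jaw": 0,"offset": [-2,0,0],"rot": [0,0,0]}
    - {"jaw": 0,"offset": [-1,0,0],"rot": [0,0,0]}
    - {"jaw": 0,"offset": [-1,0,0],"rot": [0,0,0]}
    - {"jaw": 0,"offset": [-1,0,0],"rot": [0,0,0]}

```text
time_s: 11.18
eef_pos: [0.5127, 0.0331, 0.0159]
eef_rot: [-0.0, 0.708, 0.706, -0.0]
wrist_force: [-0.2, 2.4, 1.2]
opening: 0.176
grasp_force: 61.2
```

apply_moves:
  moves:
    - {"jaw": 0,"offset": [-1.2,0,0],"rot": [0,0,0]}
    - {"jaw": 0,"offset": [-1.2,0,0],"rot": [0,0,0]}
    - {"jaw": 0,"offset": [-1.2,0,0],"rot": [0,0,0]}
    - {"jaw": 0,"offset": [-1.2,0,0],"rot": [0,0,0]}
    - {"jaw": 0,"offset": [-1.2,0,0],"rot": [0,0,0]}

```text
time_s: 11.8
eef_pos: [0.5127, 0.027, 0.0159]
eef_rot: [-0.0, 0.708, 0.706, -0.0]
wrist_force: [-0.0, 2.7, 1.7]
opening: 0.175
grasp_force: 61.2
```

apply_moves:
  moves:
    - {"jaw": 0,"offset": [-1.2,0,0],"rot": [0,0,0]}
    - {"jaw": 0,"offset": [-1.2,0,0],"rot": [0,0,0]}
    - {"jaw": 0,"offset": [-1.2,0,0],"rot": [0,0,0]}
    - {"jaw": 0,"offset": [-1.2,0,0],"rot": [0,0,0]}
    - {"jaw": 0,"offset": [-1.2,0,0],"rot": [0,0,0]}

```text
time_s: 12.42
eef_pos: [0.5128, 0.021, 0.0159]
eef_rot: [-0.0, 0.708, 0.706, 0.0]
wrist_force: [-0.1, 2.9, 2.4]
opening: 0.175
grasp_force: 61.2
```

apply_moves:
  moves:
    - {"jaw": 0,"offset": [-1.2,0,-0.2],"rot": [0,0,0]}
    - {"jaw": 0,"offset": [-1.2,0,0],"rot": [0,0,0]}
    - {"jaw": 0,"offset": [-1.2,0,0],"rot": [0,0,0]}
    - {"jaw": 0,"offset": [-1.2,0,0],"rot": [0,0,0]}
    - {"jaw": 0,"offset": [-1.2,0,0],"rot": [0,0,0]}

```text
time_s: 13.05
eef_pos: [0.5126, 0.0167, 0.0161]
eef_rot: [-0.001, 0.708, 0.706, 0.001]
wrist_force: [1.1, 14.6, 3.0]
opening: 0.176
grasp_force: 61.3
```

apply_moves:
  moves:
    - {"jaw": 0,"offset": [0,0,0],"rot": [0,0,0]}
    - {"jaw": 0,"offset": [0,0,0],"rot": [0,0,0]}
    - {"jaw": 0,"offset": [0.6,0,0],"rot": [0,0,0]}
    - {"jaw": 0,"offset": [0,0,0],"rot": [0,0,0]}
    - {"jaw": 0,"offset": [0,0,0],"rot": [0,0,0]}

```text
time_s: 13.68
eef_pos: [0.5127, 0.0168, 0.0161]
eef_rot: [-0.001, 0.708, 0.706, 0.001]
wrist_force: [0.1, 9.1, 3.1]
opening: 0.173
grasp_force: 61.2
```

```bash
python3 - <<'E'
from h import *
o=ctrl.get_obs();print(o["eef_pos"].round(4),o["eef_rot"].round(4),o["wrist_force"].round(2),o["torque"].round(3))
for c in("top","scene"):
    im,d=look(c,f"pics/{c}6.png");hsv=cv2.cvtColor(im,cv2.COLOR_RGB2HSV)
    m=(hsv[...,0]>105)&(hsv[...,0]<125)&(hsv[...,1]>150)
    A=pts(c,d,m);A=A[(abs(A[:,0]-.512)<.03)&(A[:,1]>-.03)&(A[:,1]<.06)]
    k=A[A[:,2]>.036]
    print(c,len(k),"z",np.median(k[:,2]).round(4),"y",A[:,1].min().round(4),A[:,1].max().round(4),"x/y slope",np.polyfit(k[:,1],k[:,0],1).round(3) if len(k)>5 else 0)
a=cv2.imread("pics/scene6.png")[190:310,240:400]
cv2.imwrite("pics/c6.png",cv2.resize(a,None,fx=4.5,fy=4.5))
E
```

```text
[0.5127 0.0168 0.0161] [-6.000e-04  7.082e-01  7.060e-01  6.000e-04] [0.14 9.1  3.1 ] [ 0.87  -0.083  0.027]
  return _methods._mean(a, axis=axis, dtype=dtype,
  ret = ret.dtype.type(ret / rcount)
Traceback (most recent call last):
ValueError: zero-size array to reduction operation minimum which has no identity
```

apply_moves:
  moves:
    - {"jaw": 0,"offset": [0.3,0,0],"rot": [0,0,0]}
    - {"jaw": 0,"offset": [0,0,0],"rot": [0,0,0]}
    - {"jaw": 0.45,"offset": [0,0,0],"rot": [0,0,0]}
    - {"jaw": 0.45,"offset": [0,0,0],"rot": [0,0,0]}
    - {"jaw": 0.45,"offset": [0,0,0],"rot": [0,0,0]}

```text
time_s: 14.35
eef_pos: [0.5127, 0.0156, 0.016]
eef_rot: [-0.0, 0.708, 0.706, -0.0]
wrist_force: [-0.3, 0.3, -0.5]
opening: 0.451
grasp_force: 0.0
```

```bash
cat > hb.py <<'E'
from h import *
import sys
n=sys.argv[1]
o=ctrl.get_obs();print(o["eef_pos"].round(4),o["wrist_force"].round(2),o["opening"].round(3))
for c in("top","scene"):
    im,d=look(c,f"pics/{c}{n}.png");hsv=cv2.cvtColor(im,cv2.COLOR_RGB2HSV)
    m=(hsv[...,0]>105)&(hsv[...,0]<125)&(hsv[...,1]>120)
    A=pts(c,d,m);A=A[(abs(A[:,0]-.512)<.03)&(A[:,1]>-.03)&(A[:,1]<.07)&(A[:,2]<.06)]
    if len(A)<5: print(c,"few");continue
    k=A[A[:,2]>.036]
    print(c,len(k),"z",np.median(k[:,2]).round(4),"y",np.percentile(A[:,1],[1,98,99.5]).round(4),"x",np.median(k[:,0]).round(4))
a=cv2.imread(f"pics/scene{n}.png")[190:310,240:400]
cv2.imwrite(f"pics/c{n}.png",cv2.resize(a,None,fx=4.5,fy=4.5))
E
python3 hb.py 7
```

```text
Traceback (most recent call last):
  File "hb.py", line 4, in <module>
    o=ctrl.get_obs();print(o["eef_pos"].round(4),o["wrist_force"].round(2),o["opening"].round(3))
                                                                           ^^^^^^^^^^^^^^^^^^
AttributeError: 'float' object has no attribute 'round'
```

Released. I lift straight up and clear, then check.

apply_moves:
  moves:
    - {"jaw": 0.45,"offset": [0,0,-15],"rot": [0,0,0]}
    - {"jaw": 0.45,"offset": [0,0,-30],"rot": [0,0,0]}
    - {"jaw": 0.45,"offset": [20,0,-40],"rot": [0,0,0]}
    - {"jaw": 0.45,"offset": [55,0,-40],"rot": [0,0,0]}
    - {"jaw": 0.45,"offset": [55,0,-20],"rot": [0,0,0]}

```text
time_s: 14.98
eef_pos: [0.5146, 0.1424, 0.1617]
eef_rot: [0.002, 0.709, 0.705, 0.002]
wrist_force: [1.6, 0.9, 0.8]
opening: 0.452
grasp_force: 0.0
```

```bash
sed -i 's/,o\["opening"\].round(3)//' hb.py; python3 hb.py 8
```

```text
[0.5146 0.1424 0.1617] [1.62 0.94 0.79]
top 137 z 0.0414 y [-0.0123  0.0321  0.0326] x 0.5105
scene 90 z 0.0422 y [-0.0081  0.0308  0.0317] x 0.5167
```

View pics/c8.png

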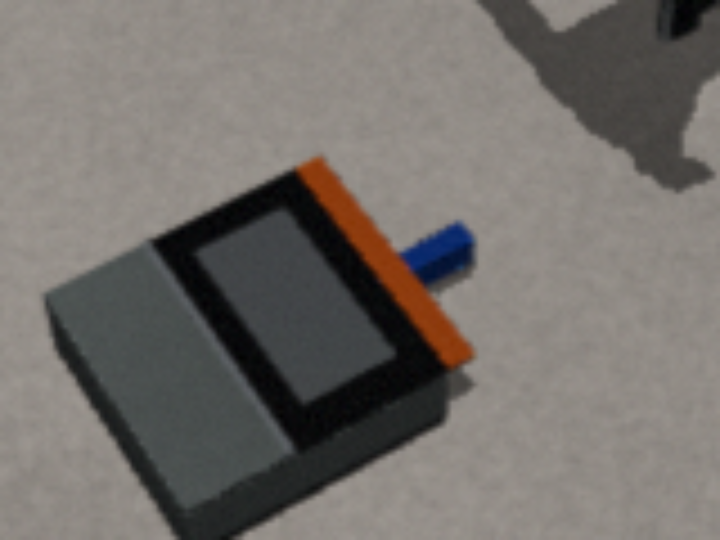

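The flap is shut, and the handle leaves through the notch at (440,250) in the crop. Its rear end is at y ≈ 0.032, where it was at full press, so the paddle stayed home. I hand in.

```bash
python3 -c "
from bench import ctrl
print(ctrl.hand_in())"
```

```text
the job is handed in; nothing more can be done
None
```

The paddle is in the scanner, pushed against the solid end of the hidden stop, with the flap shut over it and the gripper withdrawn; I handed the job in at about 15 s of the 46 s.

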